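Hold the amplifier's sprung cover open

ROBOT

A 6-joint arm with a two-finger parallel gripper is mounted at the origin on the work surface. World frame = base frame: x ahead of the robot, y to its left, z up, the work surface at z = 0. Lengths are in m, angles in degrees, forces in N, time in s.
With the tool pointing down it reaches from about 0.25 to 0.85 m from the base axis. Payload 12.5 kg.
Tool frame: the origin (TCP) lies at the very end of the fingers, on their centre line; the grasp point (between the pads) lies 19 mm behind it (env.hold_point_z is the distance from the TCP to the grasp point, in m); y points along the fingers, x is the direction in which the jaws open and shut, and the axes are right-handed (so a half turn about y gives the same grasp; the last joint's range is limited). The gripper opens to 93 mm and grips with 3 to 60 N. Pads are 15 mm wide; open, the fingers measure 128 mm over their backs; the gripper's body (75 mm by 188 mm) begins 65 mm behind the grasp point.
Start: joints at [-78.358, 20.094, 94.641, -0, 65.266, -4.847], TCP at [0.156, -0.527, 0.219] pointing down, gripper open.
Joint ranges: [-157.81, 157.81], [-45, 120.19], [0.68, 151.7], [-89.99, 269.99], [4.06, 180], [-164.3, 164.3]. Speed limits (degrees/s): [127.2, 127.2, 159.86, 180, 180, 180].

INTERFACE

Orientations are given as [roll, pitch, yaw] about the fixed x, y, z axes, in that order (R = Rz(yaw) Ry(pitch) Rx(roll)).
In Python, from workcell import env, viewer gives the robot as it stands. The module is installed in compiled form; this text tells all that it offers.
- The arm moves only by the tool jog_arm, never from a script. Its arguments are lists of equal length, an entry for each row: "dp": the shift along the tool's x, y, z in cm, a list of three; "delta_rot": the turn, a rotation vector about the tool's x, y, z in degrees, a list of three. A call has 1 to 10 rows; each row is the pose to reach, as a shift and turn from the pose commanded when the call began, along the tool's axes at that moment; what a row does not reach only later rows make up. A row lasts 1/8 s, in which the tool goes at most 62.5 mm and 10.7 degrees, less where a joint would pass 70% of its speed; a pose out of reach is approached as far as the arm can. A call with a gripper value outside its range is refused whole. "fingers" is the opening in per cent of the stroke, from 0 (shut) to 100 (fully open), set as the call begins (left out, the last holds). The fingers move at their own pace and stop on an object; the grip force is fixed at half the most. Time passes only in rows, so rows that repeat a pose let the fingers close. It gives the time, the measured TCP pose, the force and the opening at its end, in the units of the state.
- env.observe(): the state, without advancing time (a new reading comes with each control period).
- viewer.camera(name): name is "side" or "top" or "wrist"; returns the picture (480x640x3 uint8, blue, green, red); there is no depth.
- viewer.camera_params(name): a dict with "intrinsics" (3x3 intrinsics, pixels), "position" and "orientation" of the camera in the world. Camera axes: x right, y up, looking along -z (the intrinsics and any distortion apply to the point x, -y, -z); pixel columns grow to the right and rows downward; lengths in m; the calibration is good to about 2 mm. A picture is of the moment at which its call begins: read the wrist's pose just before it. camera_params takes no time and is no camera call; for the wrist camera it gives the pose at the moment of the call.
- env.job_done(): hands the job in, once; it reports no verdict.
The state is a dict: "time_s": time; "joints": joint angles; "qvel": joint speeds; "joint_torque": joint torques, N m; "position": TCP position; "orientation": TCP orientation; "contact_force": force on the tool from outside, world axes, zero at the start; "moment": the same for the moment, N m; "finger_gap": finger opening in m.
Only numpy, scipy, OpenCV 4.12 (cv2) and the standard library are available. Lean on these libraries where they do the work, as an engineer would, in place of code of your own. Each camera call takes 0.05 s, during which the arm holds its last target.

TASK

I want to look at the valves in the amplifier. Pull the two loose thumbscrews out of the front of its top cover and drop each, head up and fully home, into its own bore in the wooden block; only then lift the cover to 50 degrees from shut and keep it there: it falls and springs shut if let go, so finish while the gripper is holding it steady. Leave everything else on the bench where it is.

Things in the scene. Friction and masses are not known exactly. Their poses are not given: they have to be found in the camera images.
- amp: the amplifier: dark metal box 300 (x) x 280 (y) x 120 mm high, two meters and two knobs on its front, fixed to the bench. Origin under its centre, on the bench; x points from its front (robot's side) to its rear, z up. The cover lies on its top, hinged along y at x = +60 mm; shut, its upper face is 123 mm above the bench
- cover (a joint): angle of the cover in rad: 0 shut, grows as the front edge rises, stops at 1.35. Gravity and a closing spring shut it from any angle. Holding it by the handle takes about 3 to 6 N.
- cover_hinge (a point): middle of the cover's hinge line, fixed in the amplifier at x = +60, y = 0, z = 120 mm of its frame
- cover_handle (a point): middle of the round steel bar handle on the grey cover: bar 10 mm thick, 100 mm long along the amplifier's y, on 10 mm posts at its ends. Shut, it lies 150 mm in front of the hinge line and 43 mm above it (40 mm above the cover's face, 28 mm behind its front edge); it swings with the cover about the hinge line. The bar can turn between gripping fingers
- screw_a_center (a point): steel thumbscrew, unscrewed, standing loose, head up, in a slot of the cover's front edge and a bore below; free after 28 mm straight up. 56 mm tall: head 18 mm across, 28 mm tall; shank below 8 mm across. Point: on its axis half-way up, at the head's underside, which rests on the cover 123 mm above the bench; z towards the head. Starts at amplifier x = -132.5, y = +100 or -100 mm
- screw_b_center (a point): the other thumbscrew, identical, at the other end of the cover's front edge
- block_hole0 (a point): centre of the mouth of one bore in the top of the pale wooden block, 60 x 110 mm, 40 mm high, fixed to the bench. Its two bores lie 60 mm apart along its long side (y of this point's axes); 11 mm across, 33 mm deep, vertical. Home: the head rests on the block. Either screw may go in either bore
- block_hole1 (a point): centre of the mouth of the other bore
- jar: bystander: glass jar with steel lid, 60 mm across, 75 mm tall; origin at the centre of its underside
- mug: bystander: white mug, 80 mm across, 90 mm tall; origin at the centre of its underside
- driver: bystander: screwdriver lying on the bench, 180 mm long; origin at the centre of its underside (approx.)
- calculator: bystander: grey pocket calculator lying flat, 120 x 75 x 12 mm; origin at the centre of its underside
- remote: bystander: black remote control lying on the amplifier's rear deck, behind the hinge, 45 x 150 x 18 mm; origin at the centre of its underside
- meter: bystander: dark box with a dial (power meter), 90 x 120 x 70 mm; origin at the centre of its underside
- mic: bystander: desk microphone on a round 120 mm foot, 180 mm tall; origin at the centre of its underside
Mind the look-alikes: they are no part of the job. Of the things shaped like the part that bears block_hole0, the wooden one is meant.

How it is judged (in metres and radians):
On the way, in this order (a step that is already met when the one before it is completed fails the run):
1. one thumbscrew stands home in a bore of the block, released (((((horizontal distance between screw_a_center and block_hole0 below 0.005 m and z of screw_a_center in the frame of block_hole0 between -0.006 and 0.004 m and angle between screw_a_center's own z axis and vertical below 0.12 rad) or (horizontal distance between screw_a_center and block_hole1 below 0.005 m and z of screw_a_center in the frame of block_hole1 between -0.006 and 0.004 m and angle between screw_a_center's own z axis and vertical below 0.12 rad)) and contact force between the fingers and screw_a below 0.1 N) or (((horizontal distance between screw_b_center and block_hole0 below 0.005 m and z of screw_b_center in the frame of block_hole0 between -0.006 and 0.004 m and angle between screw_b_center's own z axis and vertical below 0.12 rad) or (horizontal distance between screw_b_center and block_hole1 below 0.005 m and z of screw_b_center in the frame of block_hole1 between -0.006 and 0.004 m and angle between screw_b_center's own z axis and vertical below 0.12 rad)) and contact force between the fingers and screw_b below 0.1 N))), for 0.2 s.
2. both thumbscrews stand home, one in each bore, released ((((horizontal distance between screw_a_center and block_hole0 below 0.005 m and z of screw_a_center in the frame of block_hole0 between -0.006 and 0.004 m and angle between screw_a_center's own z axis and vertical below 0.12 rad) and (horizontal distance between screw_b_center and block_hole1 below 0.005 m and z of screw_b_center in the frame of block_hole1 between -0.006 and 0.004 m and angle between screw_b_center's own z axis and vertical below 0.12 rad)) or ((horizontal distance between screw_a_center and block_hole1 below 0.005 m and z of screw_a_center in the frame of block_hole1 between -0.006 and 0.004 m and angle between screw_a_center's own z axis and vertical below 0.12 rad) and (horizontal distance between screw_b_center and block_hole0 below 0.005 m and z of screw_b_center in the frame of block_hole0 between -0.006 and 0.004 m and angle between screw_b_center's own z axis and vertical below 0.12 rad))) and contact force between the fingers and screw_a below 0.1 N and contact force between the fingers and screw_b below 0.1 N), for 0.2 s.
At the end, for the whole second after the job is handed in: The fingers bear on the cover (over 0.5 N) and hold it still (under 0.08 rad/s) at 50 degrees, within 6 (0.768 to 0.977 rad), through the last second; the thumbscrews stand head up in the block, one in each bore, within 5 mm of its centre, heads within 4 mm of the block ((((horizontal distance between screw_a_center and block_hole0 below 0.005 m and z of screw_a_center in the frame of block_hole0 between -0.006 and 0.004 m and angle between screw_a_center's own z axis and vertical below 0.12 rad) and (horizontal distance between screw_b_center and block_hole1 below 0.005 m and z of screw_b_center in the frame of block_hole1 between -0.006 and 0.004 m and angle between screw_b_center's own z axis and vertical below 0.12 rad)) or ((horizontal distance between screw_a_center and block_hole1 below 0.005 m and z of screw_a_center in the frame of block_hole1 between -0.006 and 0.004 m and angle between screw_a_center's own z axis and vertical below 0.12 rad) and (horizontal distance between screw_b_center and block_hole0 below 0.005 m and z of screw_b_center in the frame of block_hole0 between -0.006 and 0.004 m and angle between screw_b_center's own z axis and vertical below 0.12 rad))) and value of joint cover between 0.768 and 0.977 rad and velocity of joint cover between -0.08 and 0.08 rad/s and contact force between the fingers and cover above 0.5 N); the arm keeps its last pose, push and grip.
It fails at once if the cover is raised (over 0.12 rad) before both thumbscrews stand home in the block (value of joint cover above 0.12 rad and not (((horizontal distance between screw_a_center and block_hole0 below 0.005 m and z of screw_a_center in the frame of block_hole0 between -0.006 and 0.004 m and angle between screw_a_center's own z axis and vertical below 0.12 rad) and (horizontal distance between screw_b_center and block_hole1 below 0.005 m and z of screw_b_center in the frame of block_hole1 between -0.006 and 0.004 m and angle between screw_b_center's own z axis and vertical below 0.12 rad)) or ((horizontal distance between screw_a_center and block_hole1 below 0.005 m and z of screw_a_center in the frame of block_hole1 between -0.006 and 0.004 m and angle between screw_a_center's own z axis and vertical below 0.12 rad) and (horizontal distance between screw_b_center and block_hole0 below 0.005 m and z of screw_b_center in the frame of block_hole0 between -0.006 and 0.004 m and angle between screw_b_center's own z axis and vertical below 0.12 rad)))).
It fails at once if a bystander is moved by more than 40 mm (distance of any of jar, mug, driver, calculator, remote, meter, mic from where it was at the start of the episode above 0.04 m).
It also fails if it takes over 72 s, if anything falls off the work surface, if the arm or the gripper's body presses on something with over 40 N, if the wrist force passes 120 N, or if a joint passes its speed limit or range.

## Working session

There is one attempt and no reset: what is moved stays moved. The work goes in short steps, Python scripts to look and compute and a tool call to move; the robot and the scene stay as the last step left them, time stands still between calls to the robot, and variables do not carry over. Pictures are saved under pics/ and viewed, and the job is handed in when it is done.

Besides the shell and the picture viewer there is one more tool, called in YAML: its name, and indented under it one key for each argument. jog_arm: Moves the arm, as the interface text tells. Its arguments: {"type":"object","properties":{"dp":{"type":"array","items":{"type":"array","items":{"type":"number"}}},"delta_rot":{"type":"array","items":{"type":"array","items":{"type":"number"}}},"fingers":{"type":"number"}},"required":["dp","delta_rot"]}

```bash
mkdir -p pics; ls
python3 - <<'E'
from workcell import env, viewer
import cv2
print(env.observe(), env.hold_point_z)
for n in ["side","top","wrist"]:
    print(n, viewer.camera_params(n))
    cv2.imwrite(f"pics/{n}0.png", viewer.camera(n))
E
```

```text
pics
{'time_s': 0.0, 'joints': array([-7.83564600e+01,  2.01235902e+01,  9.46751955e+01,  6.33394548e-05,
        6.52668042e+01, -4.84663866e+00]), 'qvel': array([ 0.02888753, -0.00721118, -0.00895451, -0.07906851, -0.06900223,
       -0.00415238]), 'joint_torque': array([-1.05520194e-03, -4.97325146e+01, -2.85256398e+01,  6.98587904e-02,
        2.56364315e-02, -8.74373427e-05]), 'position': array([ 0.15608024, -0.52703884,  0.21812022]), 'orientation': array([-8.99944011e+01,  6.53504439e-02, -7.35098447e+01]), 'contact_force': array([ 0.33121893,  0.3821401 , -0.0530962 ]), 'moment': array([0.00191768, 0.05875941, 0.04324555]), 'finger_gap': 0.0929726179006771} 0.0188
side {'intrinsics': array([[519.52675128,   0.        , 315.67265022],
       [  0.        , 519.52675128, 238.11564246],
       [  0.        ,   0.        ,   1.        ]]), 'position': array([0.16639388, 1.01486287, 0.78578574]), 'orientation': array([  57.92625315,   -1.35481561, -162.53791128])}
top {'intrinsics': array([[516.91841676,   0.        , 325.61062844],
       [  0.        , 516.91841676, 242.47681044],
       [  0.        ,   0.        ,   1.        ]]), 'position': array([ 0.26988112, -0.02321867,  1.42246484]), 'orientation': array([  8.97645205,   0.5840528 , -90.1254593 ])}
wrist {'intrinsics': array([[386.09106313,   0.        , 316.46953908],
       [  0.        , 386.09106313, 239.46212475],
       [  0.        ,   0.        ,   1.        ]]), 'position': array([ 0.22079851, -0.50792706,  0.38435416]), 'orientation': array([-1.41923572e+01,  7.33765778e-02, -7.35733545e+01])}
```

View pics/top0.png

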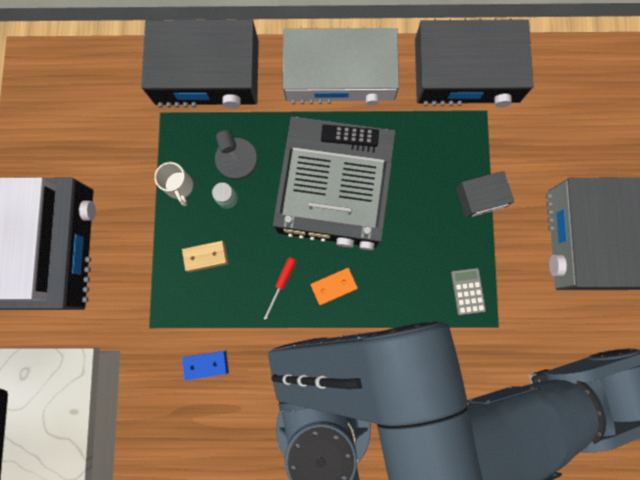

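View pics/side0.png

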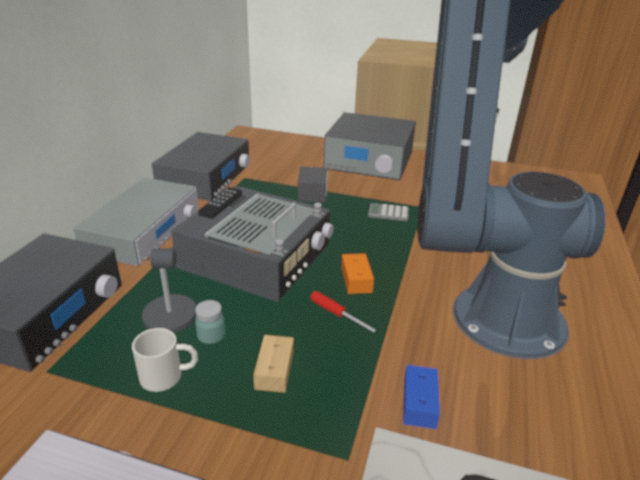

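View pics/wrist0.png

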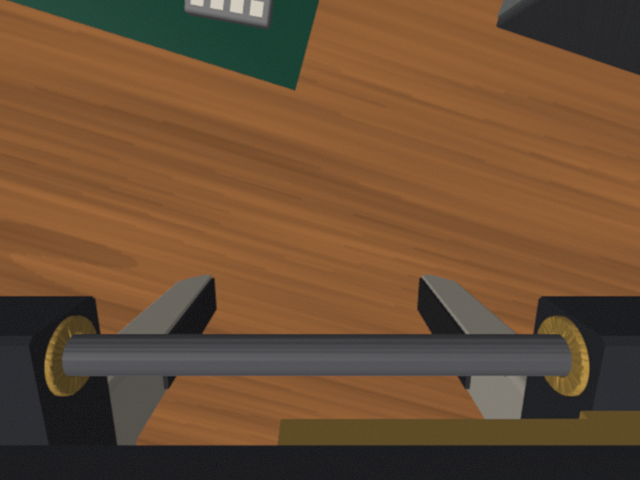

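```bash
cat > h.py <<'E'
import numpy as np, cv2
from scipy.spatial.transform import Rotation as Ro
from scipy.optimize import least_squares
def Rm(o): return Ro.from_euler('xyz',o,degrees=True).as_matrix()
def ray(p,uv):
    K=p['intrinsics'];d=np.array([(uv[0]-K[0,2])/K[0,0],-(uv[1]-K[1,2])/K[1,1],-1.])
    return np.array(p['position']),Rm(p['orientation'])@d
def onplane(p,uv,z):
    o,d=ray(p,uv);return o+d*(z-o[2])/d[2]
def proj(p,X):
    K=p['intrinsics'];c=Rm(p['orientation']).T@(np.asarray(X,float)-p['position'])
    return np.array([K[0,0]*c[0]/-c[2]+K[0,2],K[1,1]*(-c[1])/-c[2]+K[1,2]])
def tri(views):
    A=np.zeros((3,3));b=np.zeros(3)
    for p,uv in views:
        o,d=ray(p,uv);d=d/np.linalg.norm(d);P=np.eye(3)-np.outer(d,d);A+=P;b+=P@o
    X=np.linalg.solve(A,b)
    return X,[np.round(proj(p,X)-uv,1) for p,uv in views]
def crop(img,x0,y0,w,h,s,name):
    c=cv2.resize(img[y0:y0+h,x0:x0+w],None,fx=s,fy=s,interpolation=cv2.INTER_CUBIC)
    cv2.imwrite(name,c)
E
python3 - <<'E'
from h import *
t=cv2.imread('pics/top0.png');s=cv2.imread('pics/side0.png')
crop(t,260,110,150,150,4,'pics/t_amp.png')
crop(t,170,230,70,50,8,'pics/t_blk.png')
crop(s,170,180,180,120,4,'pics/s_amp.png')
crop(s,240,320,70,80,7,'pics/s_blk.png')
E
```

```text
(no output)
```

View pics/t_amp.png

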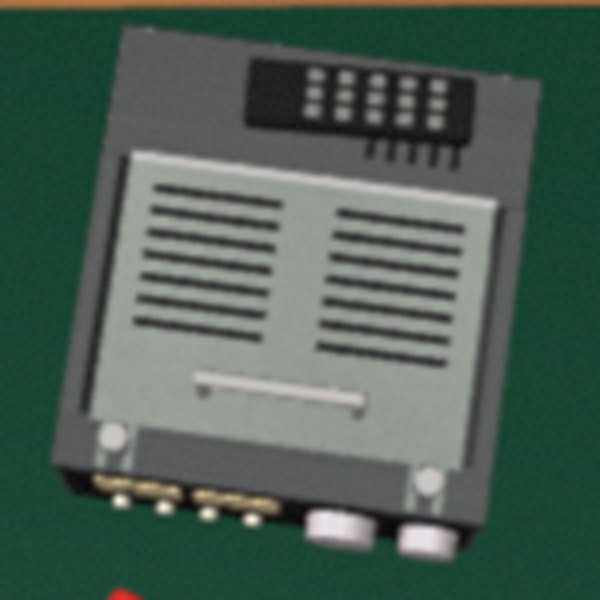

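View pics/t_blk.png

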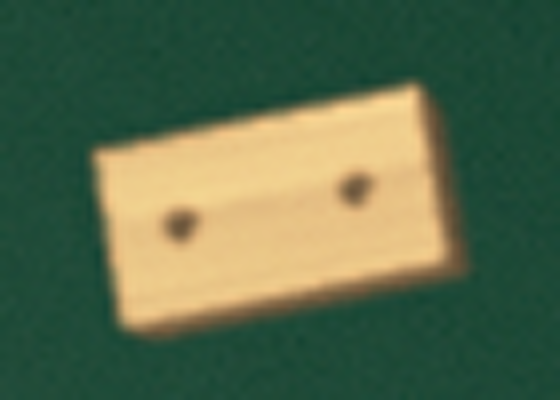

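View pics/s_amp.png

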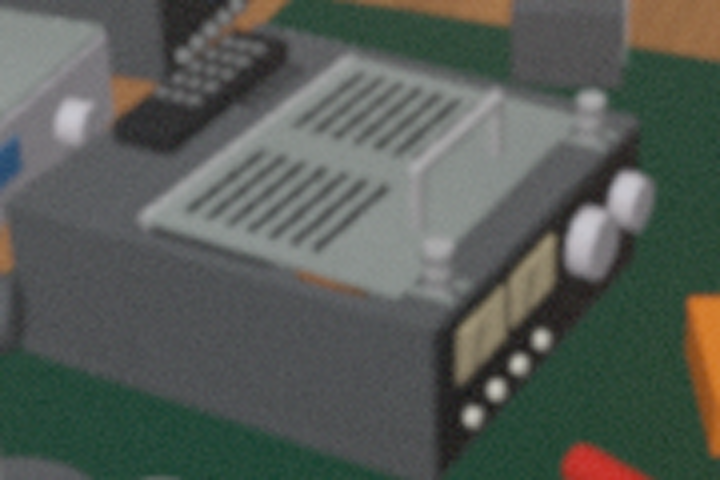

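View pics/s_blk.png

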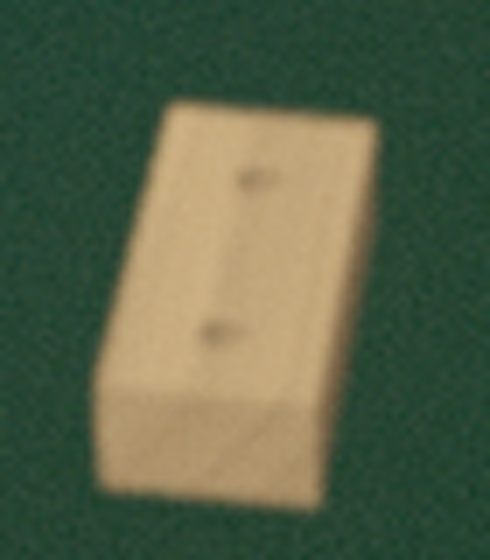

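Run:
```python
from h import *
from workcell import env, viewer
T=viewer.camera_params('top');S=viewer.camera_params('side')
def g(x0,y0,s,x,y): return np.array([(x+.5)/s-.5+x0,(y+.5)/s-.5+y0])
t=lambda x,y:g(260,110,4,x,y); tb=lambda x,y:g(170,230,8,x,y)
s=lambda x,y:g(170,180,4,x,y); sb=lambda x,y:g(240,320,7,x,y)
P={}
for n,a,b in [('scL',t(113,434),s(438,247)),('scR',t(429,480),s(592,98)),('handle',t(282,391),s(456,132)),('hL',t(200,380),s(415,170)),('hR',t(365,402),s(497,95)),
 ('holeL',tb(180,226),sb(220,331)),('holeR',tb(355,188),sb(258,178)),
 ('blkc1',tb(97,150),sb(98,390)),('blkc2',tb(417,83),sb(170,103)),('blkc4',tb(450,265),sb(375,122)),
 ('ampRL',t(125,28),s(12,200)),('ampFR',t(485,522),s(637,125)), ('ampFL',t(55,466),s(437,330))]:
    X,r=tri([(T,a),(S,b)]);P[n]=X;print(n,np.round(X,4),r)
d=P['scL']-P['scR'];print('screw dist',np.linalg.norm(d),'yaw',np.degrees(np.arctan2(-d[0],d[1])))
d=P['holeL']-P['holeR'];print('hole dist',np.linalg.norm(d),'yaw',np.degrees(np.arctan2(-d[0],d[1])))
d=P['hL']-P['hR'];print('handle dist',np.linalg.norm(d),'yaw',np.degrees(np.arctan2(-d[0],d[1])))
for n,a in [('holeL',tb(180,226)),('holeR',tb(355,188))]: print(n,onplane(T,a,.04))
for n,a in [('holeL',sb(220,331)),('holeR',sb(258,178))]: print('side',n,onplane(S,a,.04))
for n,a in [('scL',t(113,434)),('scR',t(429,480))]: print(n,onplane(T,a,.151))
# other things, approx
print('red driver',onplane(T,(292,262),.02),onplane(T,(266,318),.01),'jar',onplane(T,(223,192),.075),'mic head',onplane(T,(226,140),.17),'orange',onplane(T,(334,286),.04))
```

```text
scL [0.532  0.0837 0.1502] [array([0.1, 0.5]), array([-0.5, -0.1])]
scR [ 0.5017 -0.114   0.1515] [array([0.1, 0.4]), array([-0.4, -0.1])]
handle [ 0.5582 -0.0221  0.1637] [array([-0.1, -0.4]), array([0.4, 0.1])]
hL [0.5652 0.029  0.1637] [array([-0.1, -0.3]), array([0.3, 0.1])]
hR [ 0.5504 -0.0737  0.1647] [array([-0. , -0.2]), array([0.2, 0.1])]
holeL [0.4474 0.351  0.0412] [array([0. , 0.1]), array([-0.1, -0. ])]
holeR [0.4595 0.292  0.0414] [array([0.1, 0.3]), array([-0.4, -0.1])]
blkc1 [0.4725 0.3803 0.0396] [array([0.1, 0.5]), array([-0.7, -0.2])]
blkc2 [0.4952 0.2719 0.0423] [array([0.1, 0.3]), array([-0.4, -0.1])]
blkc4 [0.4342 0.2593 0.0417] [array([-0. , -0.1]), array([0.1, 0. ])]
ampRL [0.8115 0.0803 0.1228] [array([0.2, 0.6]), array([-0.6, -0.2])]
ampFR [ 0.481  -0.1519  0.1157] [array([0.1, 0.3]), array([-0.3, -0.1])]
ampFL [0.5175 0.1232 0.1218] [array([0.1, 0.3]), array([-0.3, -0.1])]
screw dist 0.20003677125771566 yaw -8.72028838632874
hole dist 0.06020893186099034 yaw 11.647981887441603
handle dist 0.10381568298922973 yaw -8.21497635816129
holeL [0.44771766 0.35138863 0.04      ]
holeR [0.46045978 0.29255112 0.04      ]
side holeL [0.44758891 0.34996306 0.04      ]
side holeR [0.45927157 0.29068783 0.04      ]
scL [0.53302724 0.08392223 0.151     ]
scR [ 0.50287523 -0.1138549   0.151     ]
red driver [0.43780289 0.08255446 0.02      ] [0.28666047 0.15253222 0.01      ] jar [0.62108665 0.26538797 0.075     ] mic head [0.73199467 0.24132566 0.17      ] orange [ 0.3704913  -0.03176166  0.04      ]
```

```bash
cat >> h.py <<'E'
def Rtool(yaw,tilt=0): return Ro.from_euler('xyz',[-90,0,yaw],degrees=True)
def go(st,pos,yaw,cmd=None):
    R0=Ro.from_euler('xyz',st['orientation'],degrees=True)
    dp=R0.inv().apply(np.array(pos)-st['position'])*100
    rv=(R0.inv()*Rtool(yaw)).as_rotvec(degrees=True)
    print('now',np.round(st['position'],4),np.round(st['orientation'],2),'dp',np.round(dp,2),'rot',np.round(rv,2))
E
python3 - <<'E'
from h import *
from workcell import env
go(env.observe(),(0.50,-0.175,0.25),0)
E
```

```text
now [ 0.1561 -0.5271  0.2183] [-9.000e+01  5.000e-02 -7.351e+01] dp [-24.01  -3.15  42.97] rot [-3.000e-02 -7.351e+01 -4.000e-02]
```

jog_arm:
  dp:
    - [-24,-3.15,43]
    - [-24,-3.15,43]
    - [-24,-3.15,43]
    - [-24,-3.15,43]
    - [-24,-3.15,43]
    - [-24,-3.15,43]
    - [-24,-3.15,43]
    - [-24,-3.15,43]
    - [-24,-3.15,43]
    - [-24,-3.15,43]
  delta_rot:
    - [0,-73.5,0]
    - [0,-73.5,0]
    - [0,-73.5,0]
    - [0,-73.5,0]
    - [0,-73.5,0]
    - [0,-73.5,0]
    - [0,-73.5,0]
    - [0,-73.5,0]
    - [0,-73.5,0]
    - [0,-73.5,0]
  fingers: 50

```text
time_s: 1.4
position: [0.4998, -0.1754, 0.2498]
orientation: [-90.0, 0.1, 0.0]
contact_force: [-0.0, 0.1, 0.3]
finger_gap: 0.0467
```

```bash
cat > look.py <<'E'
import sys,pickle
from h import *
from workcell import env, viewer
n=sys.argv[1]
p=viewer.camera_params('wrist'); st=env.observe(); im=viewer.camera('wrist')
cv2.imwrite(f'pics/{n}.png',im); pickle.dump((p,st),open(f'{n}.pkl','wb'))
print(st['time_s'],np.round(st['position'],4),np.round(st['orientation'],2),np.round(p['position'],4),np.round(p['orientation'],2))
E
python3 look.py w1
```

```text
1.4 [ 0.4998 -0.1754  0.2498] [-8.999e+01  5.000e-02  1.000e-02] [ 0.5    -0.1078  0.416 ] [-14.15   0.1   -0.05]
```

View pics/w1.png

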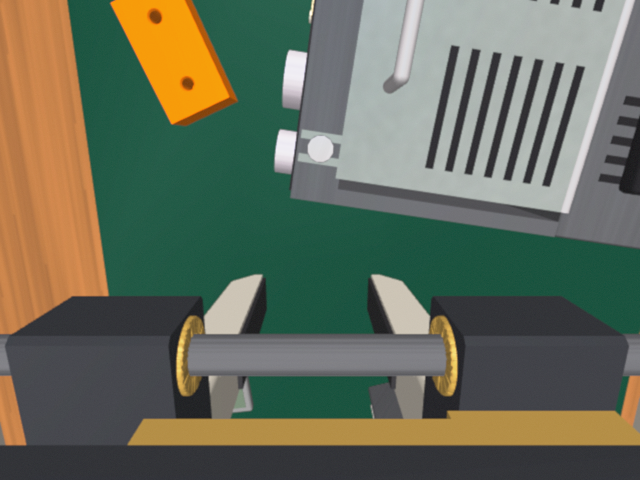

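Run:
```python
from h import *
import pickle
p,st=pickle.load(open('w1.pkl','rb'))
crop(cv2.imread('pics/w1.png'),280,110,80,80,8,'pics/w1c.png')
print(onplane(p,(320,148.5),.151), 'tcp px',proj(p,st['position']))
```

```text
[ 0.50195122 -0.11193106  0.151     ] tcp px [316.74057415 293.57315597]
```

View pics/w1c.png

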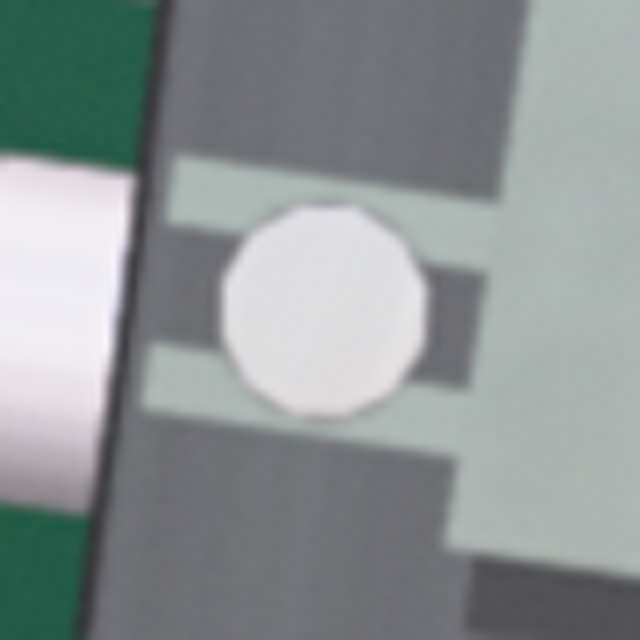

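jog_arm:
  dp:
    - [0.2,5,6.3]
    - [0.2,5,6.3]
    - [0.2,5,6.3]
  delta_rot:
    - [0,0,0]
    - [0,0,0]
    - [0,0,0]

```text
time_s: 1.82
position: [0.5019, -0.1125, 0.2]
orientation: [-90.0, 0.1, 0.0]
contact_force: [-0.1, -0.1, 1.9]
finger_gap: 0.0463
```

```bash
python3 look.py w2
python3 - <<'E'
from h import *
crop(cv2.imread('pics/w2.png'),220,190,200,150,4,'pics/w2c.png')
E
```

```text
1.825 [ 0.5019 -0.1125  0.2   ] [-9.e+01  5.e-02  0.e+00] [ 0.5021 -0.045   0.3662] [-14.14   0.1   -0.06]
```

View pics/w2c.png

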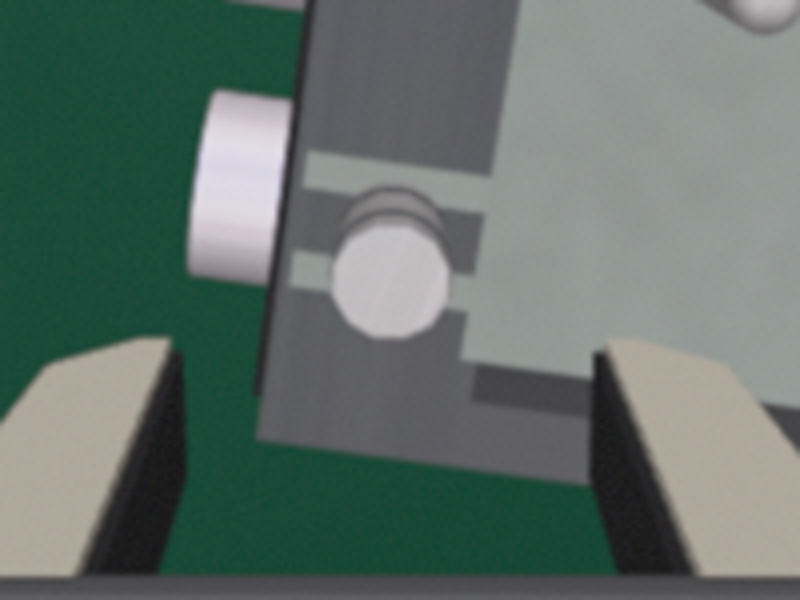

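Run:
```python
from h import *
import pickle
p1,_=pickle.load(open('w1.pkl','rb'));p2,st=pickle.load(open('w2.pkl','rb'))
print(tri([(p1,(320.2,148.4)),(p2,(317.4,259.6))]), onplane(p2,(317.4,259.6),.151))
```

```text
(array([ 0.50215357, -0.11189763,  0.14902607]), [array([0.1, 0. ]), array([-0.1, -0. ])]) [ 0.50220641 -0.11129069  0.151     ]
```

jog_arm:
  dp:
    - [0.03,4,0.08]
    - [0.03,7.2,0.08]
    - [0.03,7.2,0.08]
    - [0.03,7.2,0.08]
  delta_rot:
    - [0,0,0]
    - [0,0,0]
    - [0,0,0]
    - [0,0,0]

```text
time_s: 2.38
position: [0.5036, -0.1124, 0.1298]
orientation: [-90.0, -0.1, -0.1]
contact_force: [0.1, -0.0, 0.7]
finger_gap: 0.0464
```

jog_arm:
  dp:
    - [0,0,0]
    - [0,0,0]
    - [0,0,0]
    - [0,0,0]
    - [0,0,0]
    - [0,0,0]
  delta_rot:
    - [0,0,0]
    - [0,0,0]
    - [0,0,0]
    - [0,0,0]
    - [0,0,0]
    - [0,0,0]
  fingers: 5

```text
time_s: 3.12
position: [0.5027, -0.1114, 0.1282]
orientation: [-90.0, -0.0, -0.0]
contact_force: [1.1, -0.1, 0.5]
finger_gap: 0.0174
```

```bash
python3 look.py w3
python3 - <<'E'
from h import *
crop(cv2.imread('pics/w3.png'),220,190,200,150,4,'pics/w3c.png')
E
```

```text
3.125 [ 0.5027 -0.1114  0.1282] [-9.e+01 -1.e-02 -1.e-02] [ 0.5028 -0.0438  0.2944] [-14.15   0.04  -0.07]
```

View pics/w3c.png

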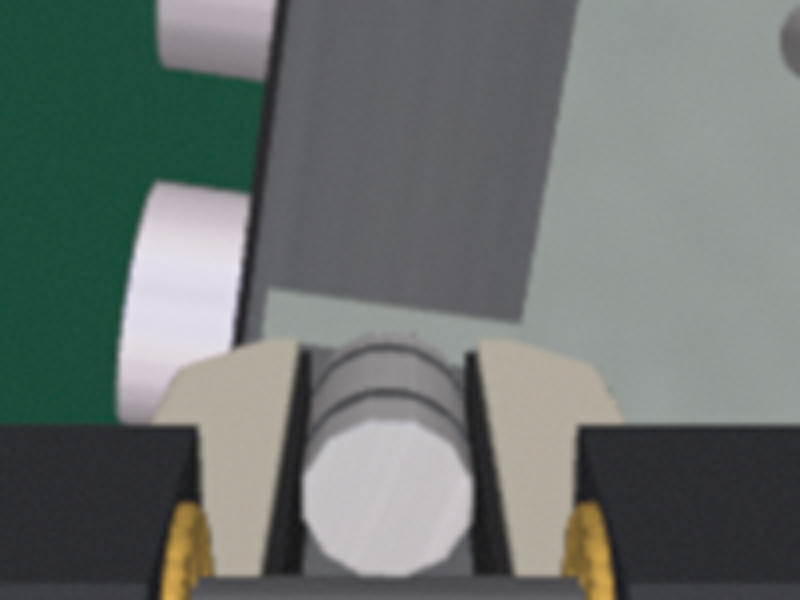

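jog_arm:
  dp:
    - [0,-1.5,0]
    - [0,-3,0]
    - [0,-4.5,0]
    - [0,-7,0]
    - [0,-10,0]
    - [0,-13,0]
    - [0,-13,0]
  delta_rot:
    - [0,0,0]
    - [0,0,0]
    - [0,0,0]
    - [0,0,0]
    - [0,0,0]
    - [0,0,0]
    - [0,0,0]

```text
time_s: 4.05
position: [0.5035, -0.1116, 0.2608]
orientation: [-90.1, -0.2, -0.0]
contact_force: [0.4, 0.0, -1.0]
finger_gap: 0.0173
```

```bash
python3 look.py w4
python3 - <<'E'
from h import *
import pickle
crop(cv2.imread('pics/w4.png'),220,190,200,150,4,'pics/w4c.png')
p,st=pickle.load(open('w3.pkl','rb'))
print(onplane(p,(316.6,313.9),.151))
from workcell import env
go(env.observe(),(0.4545,0.25,0.20),0)
E
```

```text
4.05 [ 0.5035 -0.1116  0.2608] [-9.008e+01 -2.500e-01 -1.000e-02] [ 0.5028 -0.0438  0.4269] [-14.23  -0.2   -0.07]
[ 0.50266703 -0.11085107  0.151     ]
now [ 0.5028 -0.1114  0.2591] [-9.003e+01 -1.000e-01 -1.000e-02] dp [-4.85  5.88 36.14] rot [ 0.03 -0.01  0.1 ]
```

View pics/w4c.png

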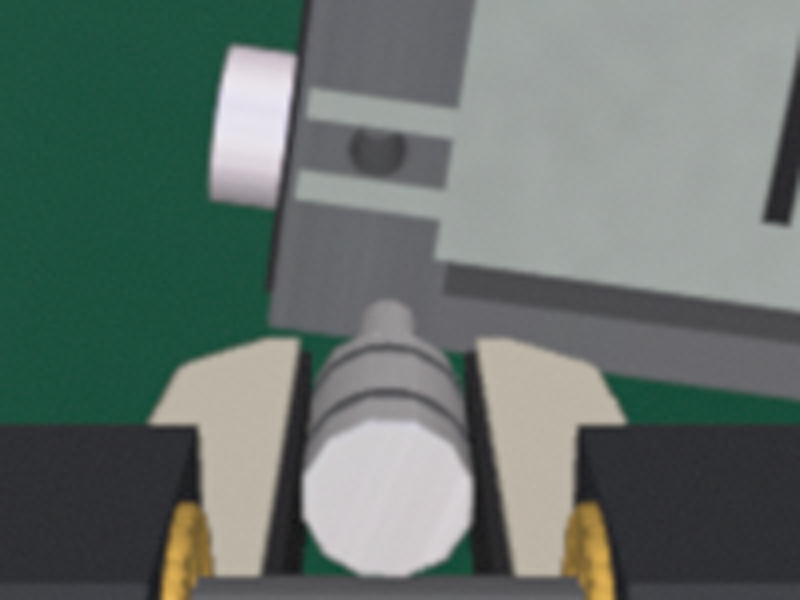

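jog_arm:
  dp:
    - [-0.5,0,5]
    - [-1.5,0,11]
    - [-2.5,0,17]
    - [-3.5,1,23]
    - [-4.5,3,29]
    - [-4.85,5.9,34]
    - [-4.85,5.9,36.1]
    - [-4.85,5.9,36.1]
    - [-4.85,5.9,36.1]
    - [-4.85,5.9,36.1]
  delta_rot:
    - [0,0,0]
    - [0,0,0]
    - [0,0,0]
    - [0,0,0]
    - [0,0,0]
    - [0,0,0]
    - [0,0,0]
    - [0,0,0]
    - [0,0,0]
    - [0,0,0]

```text
time_s: 5.35
position: [0.4544, 0.2487, 0.1992]
orientation: [-90.0, -0.0, -0.1]
contact_force: [0.7, -0.5, 0.6]
finger_gap: 0.0174
```

```bash
python3 look.py w5
```

```text
5.35 [0.4544 0.2487 0.1992] [-9.e+01 -1.e-02 -8.e-02] [0.4545 0.3163 0.3654] [-14.15   0.04  -0.14]
```

View pics/w5.png

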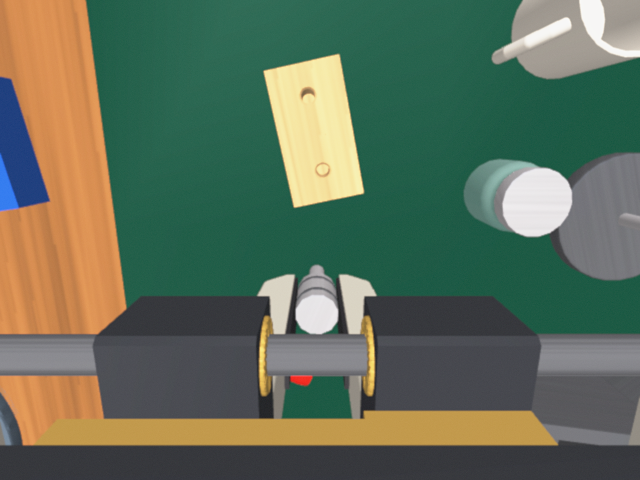

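Run:
```python
from h import *
import pickle
crop(cv2.imread('pics/w5.png'),260,70,110,140,5,'pics/w5c.png')
p,st=pickle.load(open('w5.pkl','rb'))
print('mic foot',onplane(p,(612,215),.01),onplane(p,(550,215),.01),'jar top',onplane(p,(537,202),.075))
```

```text
mic foot [0.73012397 0.24956713 0.01      ] [0.67224231 0.24970524 0.01      ] jar top [0.62113839 0.27189467 0.075     ]
```

View pics/w5c.png

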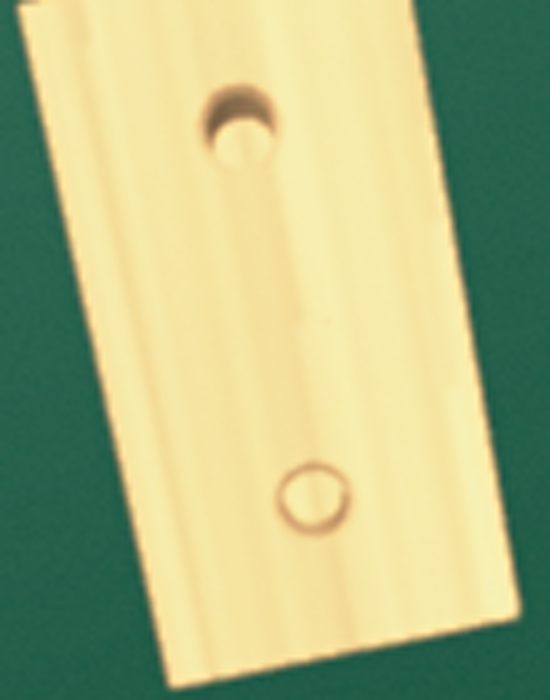

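Run:
```python
from h import *
import pickle
p,st=pickle.load(open('w5.pkl','rb'))
a=onplane(p,(307.5,94.0),.04);b=onplane(p,(322.4,169.4),.04);print(a,b,np.linalg.norm(a-b))
go(st,(a[0],a[1]-.0006,.14),0)
```

```text
[0.447266   0.35332423 0.04      ] [0.45916772 0.29426436 0.04      ] 0.06024715349876325
now [0.4544 0.2487 0.1992] [-9.e+01 -1.e-02 -8.e-02] dp [-0.73  5.92 10.4 ] rot [ 0.   -0.08  0.01]
```

jog_arm:
  dp:
    - [-0.7,4,5]
    - [-0.7,8.5,7.4]
    - [-0.7,8.5,7.4]
    - [-0.7,8.5,7.4]
    - [-0.7,8.5,7.4]
  delta_rot:
    - [0,0,0]
    - [0,0,0]
    - [0,0,0]
    - [0,0,0]
    - [0,0,0]

```text
time_s: 6.02
position: [0.4482, 0.3232, 0.1159]
orientation: [-89.9, -0.1, -0.1]
contact_force: [-0.6, 0.4, -0.1]
finger_gap: 0.0173
```

```bash
python3 look.py w6
python3 - <<'E'
from h import *
crop(cv2.imread('pics/w6.png'),240,150,160,200,4,'pics/w6c.png')
E
```

```text
6.025 [0.4482 0.3232 0.1159] [-8.992e+01 -1.400e-01 -7.000e-02] [0.448  0.3905 0.2822] [-14.07  -0.09  -0.14]
```

View pics/w6c.png

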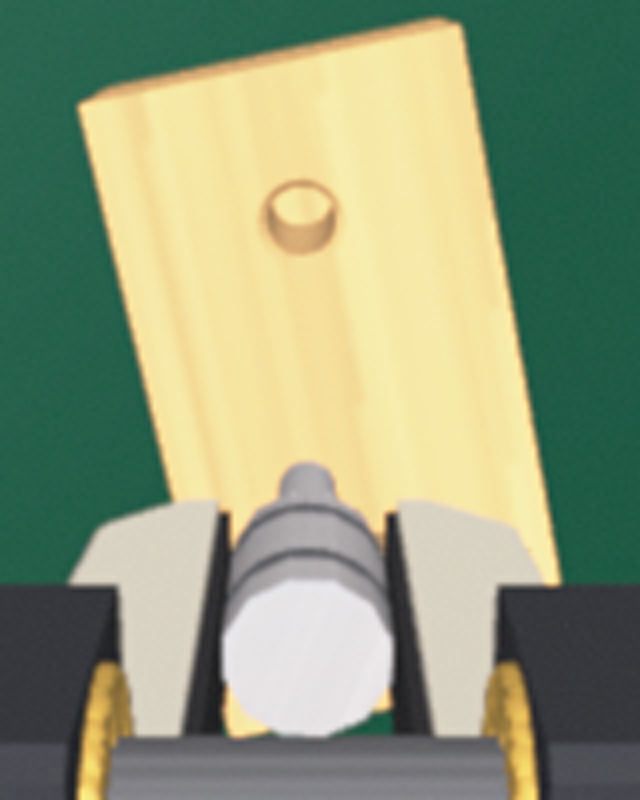

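Run:
```python
from h import *
import pickle
p5,_=pickle.load(open('w5.pkl','rb'));p,st=pickle.load(open('w6.pkl','rb'))
print(tri([(p5,(307.5,94.0)),(p,(314.9,204.))]),onplane(p,(314.9,204.),.04))
print('head', onplane(p,(307.5/4+239.5,(655.5)/4+149.5),st['position'][2]+.0228)-st['position'])
from workcell import env
go(env.observe(),(.4474,.3524,.0795),0)
```

```text
(array([0.44729709, 0.353162  , 0.04142449]), [array([-0.,  0.]), array([ 0., -0.])]) [0.44729228 0.35294079 0.04      ]
head [-0.00019836  0.00071785  0.0228    ]
now [0.4481 0.3233 0.1158] [-8.993e+01 -1.300e-01 -7.000e-02] dp [-0.09  3.63  2.91] rot [-0.07 -0.07  0.13]
```

jog_arm:
  dp:
    - [-0.05,0,2.9]
    - [-0.05,2,2.9]
    - [-0.05,3.6,2.9]
    - [-0.05,3.6,2.9]
    - [-0.05,3.6,2.9]
    - [-0.05,3.6,2.9]
  delta_rot:
    - [0,0,0]
    - [0,0,0]
    - [0,0,0]
    - [0,0,0]
    - [0,0,0]
    - [0,0,0]

```text
time_s: 6.82
position: [0.4471, 0.3527, 0.0788]
orientation: [-90.0, -0.1, -0.0]
contact_force: [-0.7, 0.2, -0.2]
finger_gap: 0.0172
```

```bash
python3 look.py w7
python3 - <<'E'
from h import *
crop(cv2.imread('pics/w7.png'),240,190,160,160,4,'pics/w7c.png')
E
```

```text
6.825 [0.4471 0.3527 0.0788] [-8.997e+01 -5.000e-02 -2.000e-02] [0.4471 0.4202 0.2451] [-14.12  -0.    -0.09]
```

View pics/w7c.png

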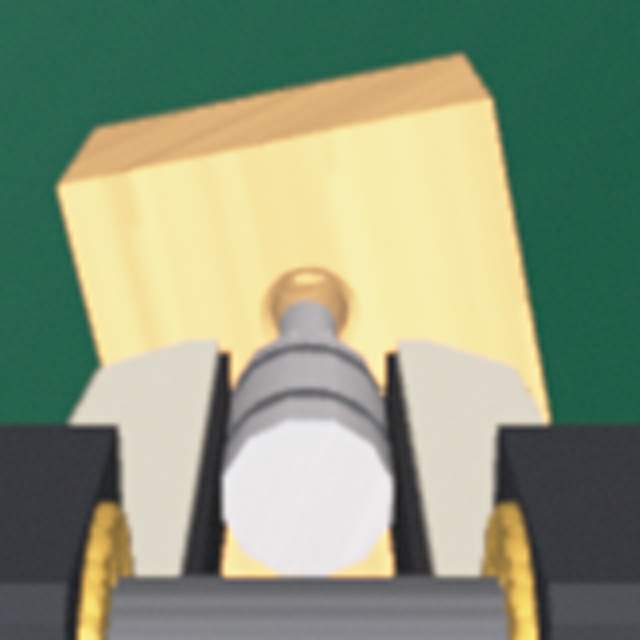

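jog_arm:
  dp:
    - [0,0.8,0]
    - [0,1.6,0]
    - [0,2.2,0]
    - [0,2.2,0]
  delta_rot:
    - [0,0,0]
    - [0,0,0]
    - [0,0,0]
    - [0,0,0]

```text
time_s: 7.38
position: [0.4464, 0.3524, 0.0554]
orientation: [-90.0, 0.1, -0.0]
contact_force: [0.1, -0.2, -0.8]
finger_gap: 0.0171
```

jog_arm:
  dp:
    - [0,0.4,0]
    - [0,0.9,0]
    - [0,0.9,0]
    - [0,0.9,0]
  delta_rot:
    - [0,0,0]
    - [0,0,0]
    - [0,0,0]
    - [0,0,0]

```text
time_s: 7.88
position: [0.4467, 0.3526, 0.047]
orientation: [-90.0, 0.0, -0.0]
contact_force: [0.7, 0.3, -0.1]
finger_gap: 0.0174
```

jog_arm:
  dp:
    - [0,0,0]
    - [0,0,0]
    - [0,0,0]
    - [0,0,0]
  delta_rot:
    - [0,0,0]
    - [0,0,0]
    - [0,0,0]
    - [0,0,0]
  fingers: 50

```text
time_s: 8.38
position: [0.4468, 0.3526, 0.0472]
orientation: [-90.0, -0.0, -0.0]
contact_force: [0.1, 0.2, 0.0]
finger_gap: 0.0462
```

jog_arm:
  dp:
    - [0,-3,0]
    - [0,-6,0]
    - [0,-10,0]
    - [0,-14,-3]
    - [0,-14,-6]
    - [0,-14,-8]
    - [0,-14,-8]
  delta_rot:
    - [0,0,0]
    - [0,0,0]
    - [0,0,0]
    - [0,0,0]
    - [0,0,0]
    - [0,0,0]
    - [0,0,0]

```text
time_s: 9.25
position: [0.4467, 0.2718, 0.1868]
orientation: [-90.0, 0.0, -0.1]
contact_force: [-0.0, -0.5, 0.1]
finger_gap: 0.0463
```

```bash
python3 look.py w8
python3 - <<'E'
from workcell import env
from h import *
go(env.observe(),(.5315,.022,.25),0)
E
```

```text
9.25 [0.4467 0.2718 0.1868] [-9.002e+01  4.000e-02 -1.000e-01] [0.4469 0.3394 0.353 ] [-14.17   0.09  -0.16]
now [0.4467 0.2725 0.1868] [-9.e+01  3.e-02 -6.e-02] dp [  8.5   -6.32 -25.04] rot [ 0.   -0.06 -0.03]
```

View pics/w8.png

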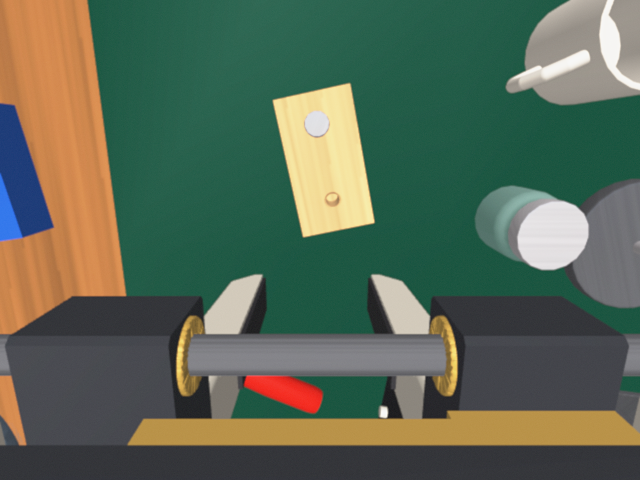

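jog_arm:
  dp:
    - [0,-5,-2]
    - [2,-6.3,-8]
    - [4,-6.3,-14]
    - [6,-6.3,-20]
    - [8.5,-6.3,-25]
    - [8.5,-6.3,-25]
    - [8.5,-6.3,-25]
  delta_rot:
    - [0,0,0]
    - [0,0,0]
    - [0,0,0]
    - [0,0,0]
    - [0,0,0]
    - [0,0,0]
    - [0,0,0]

```text
time_s: 10.18
position: [0.5316, 0.0235, 0.2496]
orientation: [-90.0, 0.1, -0.0]
contact_force: [-0.3, -0.4, -0.9]
finger_gap: 0.0465
```

```bash
python3 look.py w9
python3 - <<'E'
from h import *
crop(cv2.imread('pics/w9.png'),240,80,160,120,5,'pics/w9c.png')
E
```

```text
10.175 [0.5316 0.0235 0.2496] [-8.998e+01  6.000e-02 -0.000e+00] [0.5319 0.0909 0.4158] [-14.13   0.11  -0.07]
```

View pics/w9c.png

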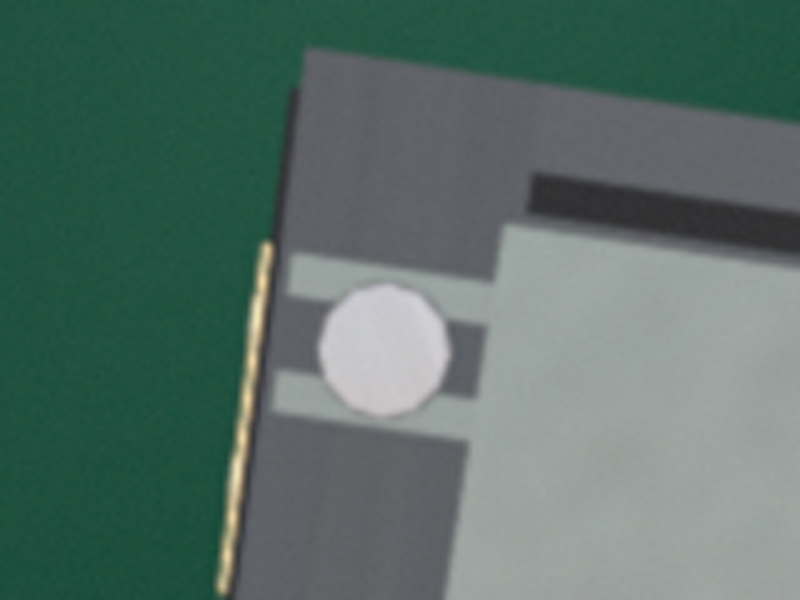

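Screw L's head centre is at crop (384,350).

Run:
```python
from h import *
import pickle
p,st=pickle.load(open('w9.pkl','rb'))
a=onplane(p,(384.5/5+239.5,350.5/5+79.5),.15);print(a)
from workcell import env
go(env.observe(),(a[0],a[1],.20),0)
```

```text
[0.53131386 0.0861894  0.15      ]
now [0.5315 0.0238 0.2498] [-8.998e+01  5.000e-02  5.000e-02] dp [-0.    4.98  6.23] rot [-0.02  0.05 -0.05]
```

jog_arm:
  dp:
    - [0.05,3,6.2]
    - [0.05,7,6.25]
    - [0.05,7,6.25]
    - [0.05,7,6.25]
  delta_rot:
    - [0,0,0]
    - [0,0,0]
    - [0,0,0]
    - [0,0,0]

```text
time_s: 10.72
position: [0.5327, 0.0855, 0.1816]
orientation: [-90.0, -0.1, 0.0]
contact_force: [0.4, -1.0, 0.7]
finger_gap: 0.0465
```

```bash
python3 look.py w10
python3 - <<'E'
from h import *
crop(cv2.imread('pics/w10.png'),220,190,200,150,4,'pics/w10c.png')
E
```

```text
10.725 [0.5327 0.0855 0.1816] [-9.e+01 -9.e-02  3.e-02] [0.5325 0.1531 0.3478] [-14.15  -0.04  -0.03]
```

View pics/w10c.png

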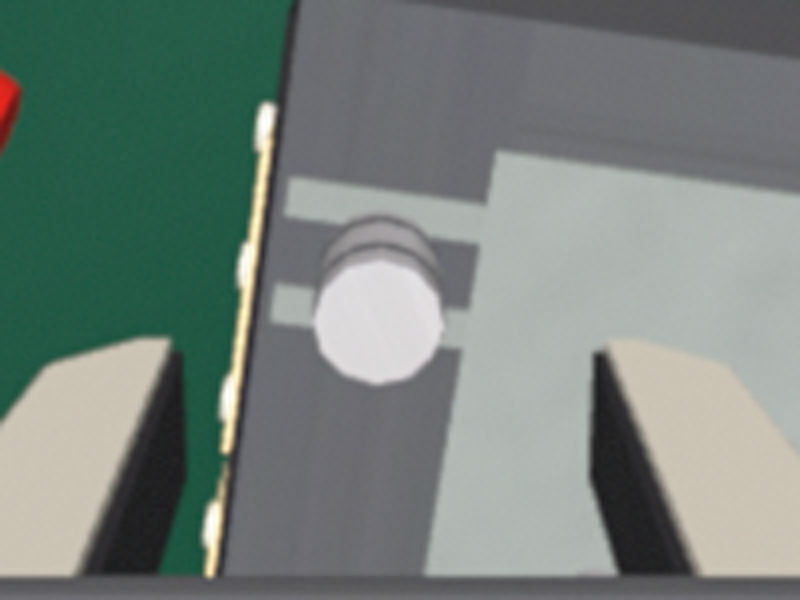

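Run:
```python
from h import *
import pickle
p,st=pickle.load(open('w10.pkl','rb'));p9,_=pickle.load(open('w9.pkl','rb'))
print(onplane(p,(314.4,269.6),.151),tri([(p9,(316.4,149.6)),(p,(314.4,269.6))]))
from workcell import env
go(env.observe(),(.5312,.0865,.128),0)
```

```text
[0.53144388 0.08678752 0.151     ] (array([0.53137331, 0.08617406, 0.14917634]), [array([0.1, 0. ]), array([-0.1, -0. ])])
now [0.5329 0.0852 0.1819] [-89.99  -0.13   0.  ] dp [-0.18  5.39  0.13] rot [-0.01  0.    0.13]
```

jog_arm:
  dp:
    - [-0.07,3,0.05]
    - [-0.07,5.2,0.05]
    - [-0.07,5.2,0.05]
    - [-0.07,5.2,0.05]
    - [-0.07,5.2,0.05]
  delta_rot:
    - [0,0,0]
    - [0,0,0]
    - [0,0,0]
    - [0,0,0]
    - [0,0,0]

```text
time_s: 11.4
position: [0.5322, 0.0856, 0.1294]
orientation: [-90.0, -0.1, -0.0]
contact_force: [0.5, -0.2, -0.0]
finger_gap: 0.0464
```

jog_arm:
  dp:
    - [0,0,0]
    - [0,0,0]
    - [0,0,0]
    - [0,0,0]
    - [0,0,0]
    - [0,0,0]
  delta_rot:
    - [0,0,0]
    - [0,0,0]
    - [0,0,0]
    - [0,0,0]
    - [0,0,0]
    - [0,0,0]
  fingers: 5

```text
time_s: 12.15
position: [0.5315, 0.0856, 0.1281]
orientation: [-90.0, -0.0, -0.0]
contact_force: [-0.6, -0.6, 0.0]
finger_gap: 0.017
```

jog_arm:
  dp:
    - [0,-1.5,0]
    - [0,-3,0]
    - [0,-4.5,0]
    - [0,-7,0]
    - [0,-10,0]
    - [0,-13,0]
    - [0,-13,0]
  delta_rot:
    - [0,0,0]
    - [0,0,0]
    - [0,0,0]
    - [0,0,0]
    - [0,0,0]
    - [0,0,0]
    - [0,0,0]

```text
time_s: 13.02
position: [0.5324, 0.0857, 0.2609]
orientation: [-90.0, -0.3, -0.0]
contact_force: [0.5, 0.2, -0.5]
finger_gap: 0.0174
```

```bash
python3 look.py w11
python3 - <<'E'
from h import *
crop(cv2.imread('pics/w11.png'),220,190,200,150,4,'pics/w11c.png')
from workcell import env
go(env.observe(),(.458,.215,.18),0)
E
```

```text
13.025 [0.5324 0.0857 0.2609] [-8.998e+01 -2.700e-01 -1.000e-02] [0.5317 0.1532 0.4271] [-14.13  -0.22  -0.07]
now [0.5317 0.0856 0.2591] [-8.999e+01 -1.100e-01 -1.000e-02] dp [-7.39  7.9  12.93] rot [-0.01 -0.01  0.11]
```

View pics/w11c.png

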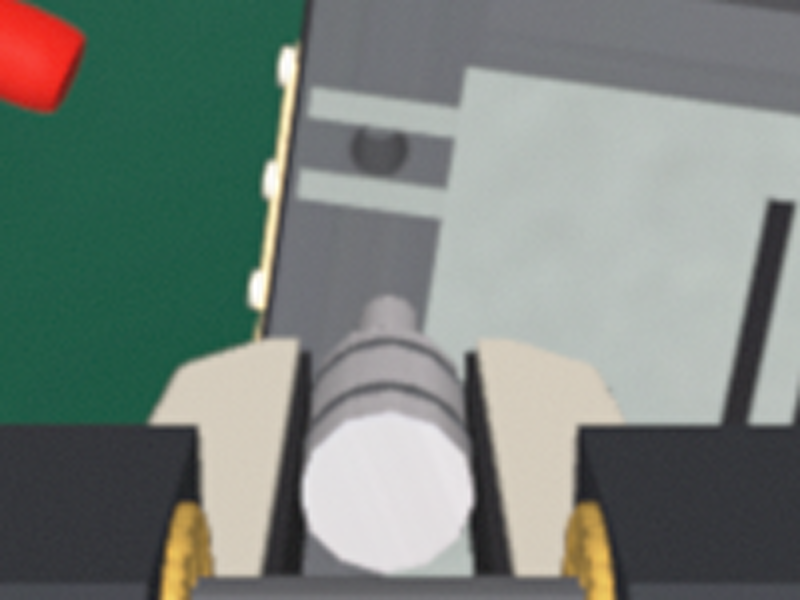

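jog_arm:
  dp:
    - [-2.5,0,4]
    - [-5,2,8]
    - [-7.4,5,12]
    - [-7.4,7.9,12.9]
    - [-7.4,7.9,12.9]
    - [-7.4,7.9,12.9]
  delta_rot:
    - [0,0,0]
    - [0,0,0]
    - [0,0,0]
    - [0,0,0]
    - [0,0,0]
    - [0,0,0]

```text
time_s: 13.82
position: [0.4579, 0.2142, 0.1797]
orientation: [-90.0, -0.0, -0.0]
contact_force: [-0.1, 0.3, 0.2]
finger_gap: 0.0173
```

```bash
python3 look.py w12
python3 - <<'E'
from h import *
crop(cv2.imread('pics/w12.png'),240,60,150,280,3,'pics/w12c.png')
crop(cv2.imread('pics/w12.png'),260,110,120,100,6,'pics/w12d.png')
E
```

```text
13.825 [0.4579 0.2142 0.1797] [-9.e+01 -1.e-02 -4.e-02] [0.458  0.2818 0.3459] [-14.15   0.03  -0.1 ]
```

View pics/w12d.png

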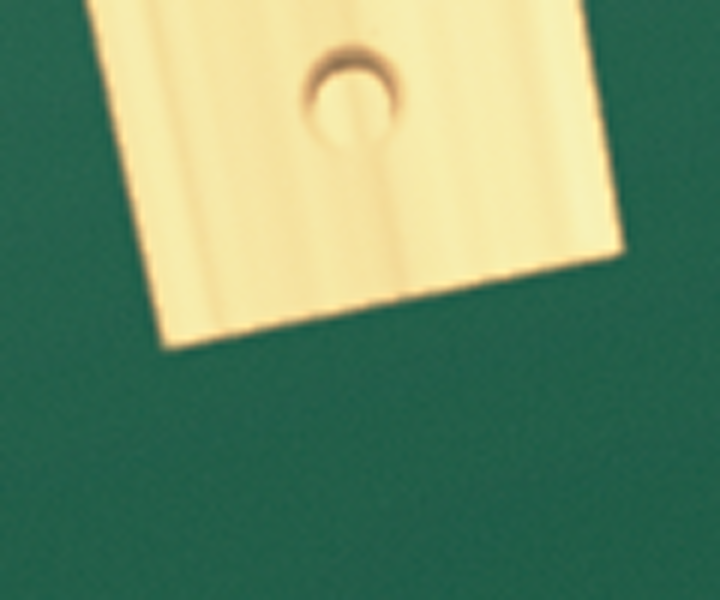

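Run:
```python
from h import *
import pickle
p,st=pickle.load(open('w12.pkl','rb'))
a=onplane(p,(318.2,125.3),.04);print(a)
p,st=pickle.load(open('w11.pkl','rb'))
print('head', onplane(p,(388.5/4+219.5,491.5/4+189.5),st['position'][2]+.0228)-st['position'])
p,st=pickle.load(open('w4.pkl','rb'))
print('head', onplane(p,(388.5/4+219.5,497.5/4+189.5),st['position'][2]+.0228)-st['position'])
from workcell import env
go(env.observe(),(a[0],a[1]-.0012,.08),0)
```

```text
[0.45912644 0.29421047 0.04      ]
head [-0.00017402  0.00120198  0.0228    ]
head [-0.00015423  0.00053978  0.0228    ]
now [0.4582 0.2142 0.18  ] [-8.998e+01 -6.000e-02 -5.000e-02] dp [ 0.08 10.01  7.88] rot [-0.02 -0.05  0.06]
```

jog_arm:
  dp:
    - [0.1,0,5]
    - [0.1,5,7.9]
    - [0.1,9,7.9]
    - [0.1,10,7.9]
    - [0.1,10,7.9]
    - [0.1,10,7.9]
  delta_rot:
    - [0,0,0]
    - [0,0,0]
    - [0,0,0]
    - [0,0,0]
    - [0,0,0]
    - [0,0,0]

```text
time_s: 14.62
position: [0.4597, 0.2937, 0.081]
orientation: [-89.9, -0.1, -0.0]
contact_force: [1.0, -0.5, -0.7]
finger_gap: 0.0172
```

```bash
python3 look.py w13
python3 - <<'E'
from h import *
crop(cv2.imread('pics/w13.png'),240,150,160,200,4,'pics/w13c.png')
E
```

```text
14.625 [0.4597 0.2937 0.081 ] [-8.992e+01 -1.500e-01 -5.000e-02] [0.4594 0.3611 0.2473] [-14.07  -0.1   -0.11]
```

View pics/w13c.png

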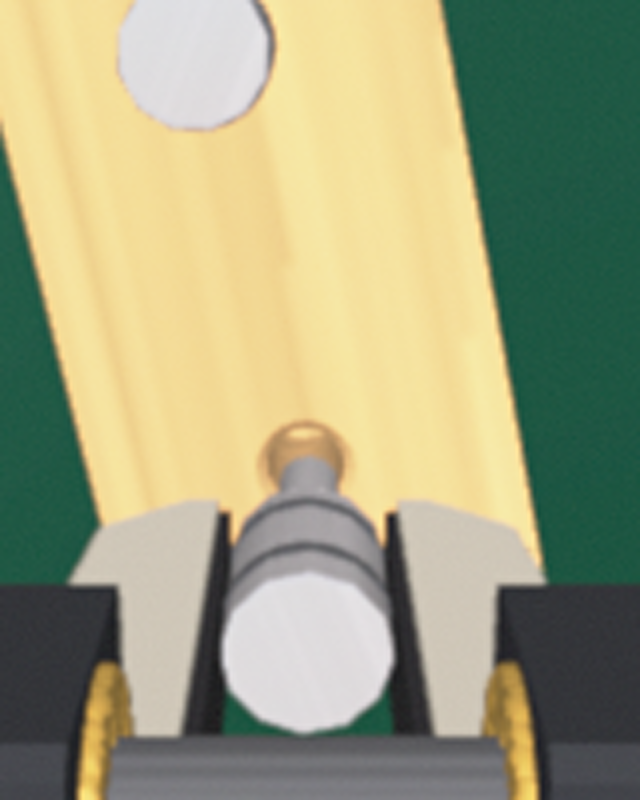

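jog_arm:
  dp:
    - [-0.02,0.8,-0.02]
    - [-0.02,1.6,-0.02]
    - [-0.02,2.2,-0.02]
    - [-0.02,2.2,-0.02]
  delta_rot:
    - [0,0,0]
    - [0,0,0]
    - [0,0,0]
    - [0,0,0]

```text
time_s: 15.18
position: [0.458, 0.2933, 0.0565]
orientation: [-90.0, 0.1, -0.0]
contact_force: [-0.2, 0.6, -0.4]
finger_gap: 0.017
```

jog_arm:
  dp:
    - [0.03,0.5,0]
    - [0.03,1.1,0]
    - [0.03,1.1,0]
    - [0.03,1.1,0]
  delta_rot:
    - [0,0,0]
    - [0,0,0]
    - [0,0,0]
    - [0,0,0]

```text
time_s: 15.68
position: [0.4586, 0.2934, 0.046]
orientation: [-90.0, -0.0, -0.0]
contact_force: [0.2, 1.2, 0.8]
finger_gap: 0.0176
```

jog_arm:
  dp:
    - [0,0,0]
    - [0,0,0]
    - [0,0,0]
    - [0,0,0]
    - [0,0,0]
  delta_rot:
    - [0,0,0]
    - [0,0,0]
    - [0,0,0]
    - [0,0,0]
    - [0,0,0]
  fingers: 50

```text
time_s: 16.3
position: [0.4586, 0.2934, 0.0461]
orientation: [-90.0, 0.0, -0.0]
contact_force: [-0.3, 0.6, 0.6]
finger_gap: 0.0463
```

jog_arm:
  dp:
    - [0,-3,0]
    - [0,-6,0]
    - [0,-10,0]
    - [0,-14,-2]
    - [0,-17,-5]
    - [0,-17,-7]
    - [0,-17,-7]
  delta_rot:
    - [0,0,0]
    - [0,0,0]
    - [0,0,0]
    - [0,0,0]
    - [0,0,0]
    - [0,0,0]
    - [0,0,0]

```text
time_s: 17.18
position: [0.4583, 0.2225, 0.2153]
orientation: [-90.0, 0.1, -0.1]
contact_force: [0.2, -0.4, -0.4]
finger_gap: 0.0465
```

```bash
python3 look.py w14
python3 - <<'E'
from h import *
from workcell import viewer
s=viewer.camera('side');crop(s,220,300,110,110,5,'pics/s2.png')
E
```

```text
17.175 [0.4583 0.2225 0.2153] [-9.002e+01  6.000e-02 -1.000e-01] [0.4587 0.2901 0.3815] [-14.17   0.1   -0.17]
```

View pics/w14.png

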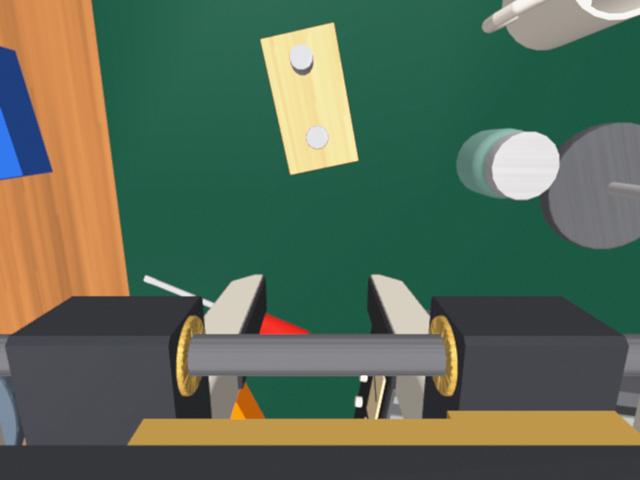

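View pics/s2.png

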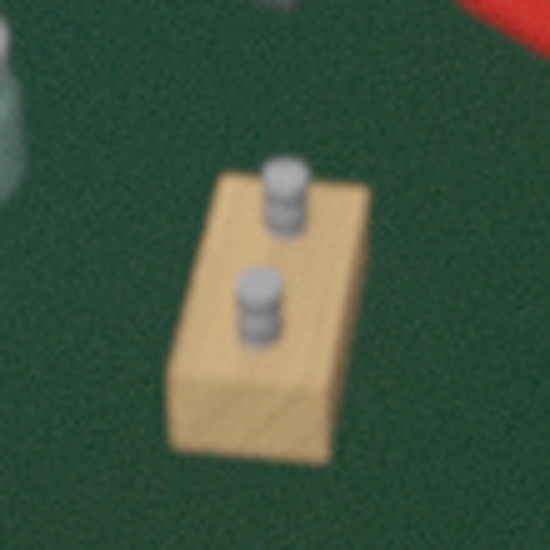

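Run:
```python
from h import *
from workcell import env
go(env.observe(),(.559,-.019,.24),-8.4)
```

```text
now [0.4582 0.2235 0.215 ] [-9.002e+01  9.000e-02 -4.000e-02] dp [ 10.09  -2.5  -24.25] rot [ 0.03  8.36 -0.09]
```

jog_arm:
  dp:
    - [1,-2.5,-4]
    - [3,-2.5,-10]
    - [6,-2.5,-16]
    - [10.1,-2.5,-24.2]
    - [10.1,-2.5,-24.2]
    - [10.1,-2.5,-24.2]
    - [10.1,-2.5,-24.2]
    - [10.1,-2.5,-24.2]
  delta_rot:
    - [0,8.4,0]
    - [0,8.4,0]
    - [0,8.4,0]
    - [0,8.4,0]
    - [0,8.4,0]
    - [0,8.4,0]
    - [0,8.4,0]
    - [0,8.4,0]
  fingers: 60

```text
time_s: 18.27
position: [0.5592, -0.0173, 0.241]
orientation: [-90.0, 0.0, -8.3]
contact_force: [0.1, 0.7, 0.2]
finger_gap: 0.0562
```

```bash
python3 look.py w15
```

```text
18.275 [ 0.5592 -0.0173  0.241 ] [-8.999e+01  2.000e-02 -8.320e+00] [0.5691 0.0496 0.4071] [-14.15   0.07  -8.38]
```

View pics/w15.png

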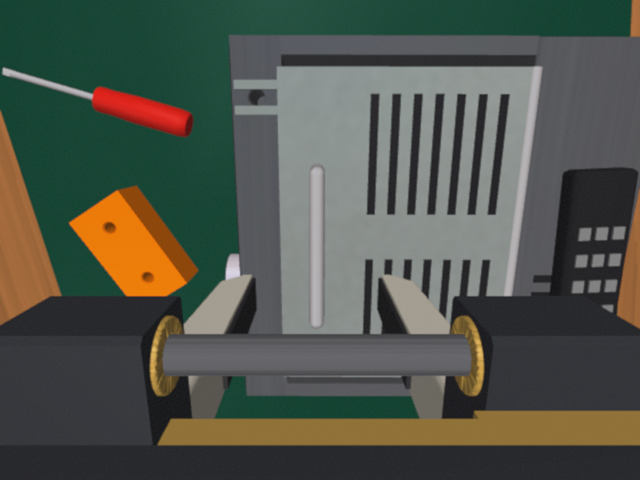

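jog_arm:
  dp:
    - [0,4,0]
    - [0,8,0]
    - [0,9.6,0]
    - [0,9.6,0]
    - [0,9.6,0]
  delta_rot:
    - [0,0,0]
    - [0,0,0]
    - [0,0,0]
    - [0,0,0]
    - [0,0,0]

```text
time_s: 18.95
position: [0.5604, -0.0185, 0.1466]
orientation: [-90.0, -0.1, -8.4]
contact_force: [-0.2, -0.1, -0.1]
finger_gap: 0.0558
```

jog_arm:
  dp:
    - [0,0,0]
    - [0,0,0]
    - [0,0,0]
    - [0,0,0]
    - [0,0,0]
    - [0,0,0]
    - [0,0,0]
  delta_rot:
    - [0,0,0]
    - [0,0,0]
    - [0,0,0]
    - [0,0,0]
    - [0,0,0]
    - [0,0,0]
    - [0,0,0]
  fingers: 0

```text
time_s: 19.82
position: [0.559, -0.0185, 0.145]
orientation: [-90.0, 0.1, -8.4]
contact_force: [-4.9, -0.0, 1.5]
finger_gap: 0.0091
```

```bash
python3 look.py w16
python3 - <<'E'
import numpy as np
# bar path in tool axes (x=amp x rear, y=down), from shut; cm
for d in [4,8,12,16,20,24,28,32,36,40,44,48,50]:
    t=np.radians(d);x,z=-15,4.3
    X=x*np.cos(t)+z*np.sin(t);Z=-x*np.sin(t)+z*np.cos(t)
    print(d,round(X+15,2),round(-(Z-4.3),2))
E
```

```text
19.825 [ 0.559  -0.0185  0.145 ] [-9.00e+01  8.00e-02 -8.41e+00] [0.5692 0.0483 0.3111] [-14.16   0.13  -8.47]
4 0.34 -1.04
8 0.74 -2.05
12 1.22 -3.02
16 1.77 -3.97
20 2.38 -4.87
24 3.05 -5.73
28 3.77 -6.54
32 4.56 -7.3
36 5.39 -8.0
40 6.27 -8.64
44 7.2 -9.21
48 8.16 -9.72
50 8.65 -9.95
```

View pics/w16.png

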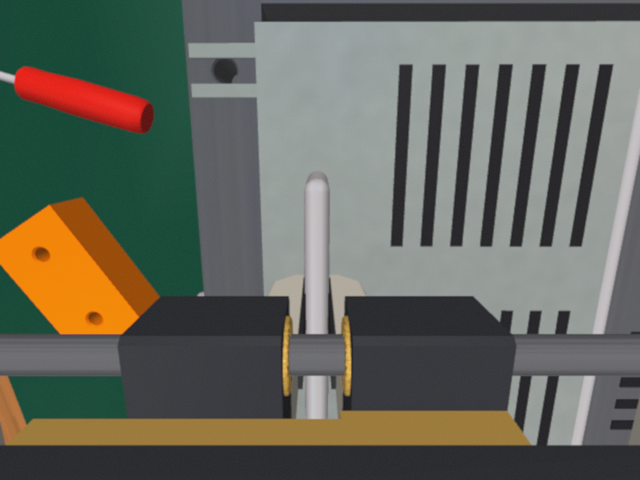

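jog_arm:
  dp:
    - [0.16,-0.52,0]
    - [0.34,-1.04,0]
    - [0.53,-1.55,0]
    - [0.74,-2.05,0]
    - [0.97,-2.54,0]
    - [1.22,-3.02,0]
    - [1.49,-3.5,0]
    - [1.77,-3.97,0]
    - [1.77,-3.97,0]
  delta_rot:
    - [0,0,0]
    - [0,0,0]
    - [0,0,0]
    - [0,0,0]
    - [0,0,0]
    - [0,0,0]
    - [0,0,0]
    - [0,0,0]
    - [0,0,0]

```text
time_s: 21.0
position: [0.5758, -0.021, 0.185]
orientation: [-90.0, 0.2, -8.4]
contact_force: [-12.4, 0.1, 2.4]
finger_gap: 0.0086
```

```bash
python3 look.py w17;python3 - <<'E'
import numpy as np
for d in range(16,54,3):
    f=lambda d:(lambda t:np.array([-15*np.cos(t)+4.3*np.sin(t),-(15*np.sin(t)+4.3*np.cos(t))]))(np.radians(d))
    print(d,np.round(f(d)-f(16),2))
E
```

```text
21.0 [ 0.5758 -0.021   0.185 ] [-90.01   0.22  -8.41] [0.5863 0.0458 0.3512] [-14.17   0.26  -8.47]
16 [0. 0.]
19 [ 0.45 -0.68]
22 [ 0.94 -1.34]
25 [ 1.46 -1.97]
28 [ 2.01 -2.57]
31 [ 2.59 -3.14]
34 [ 3.2  -3.68]
37 [ 3.84 -4.19]
40 [ 4.51 -4.67]
43 [ 5.2  -5.11]
46 [ 5.91 -5.51]
49 [ 6.64 -5.87]
52 [ 7.39 -6.2 ]
```

View pics/w17.png

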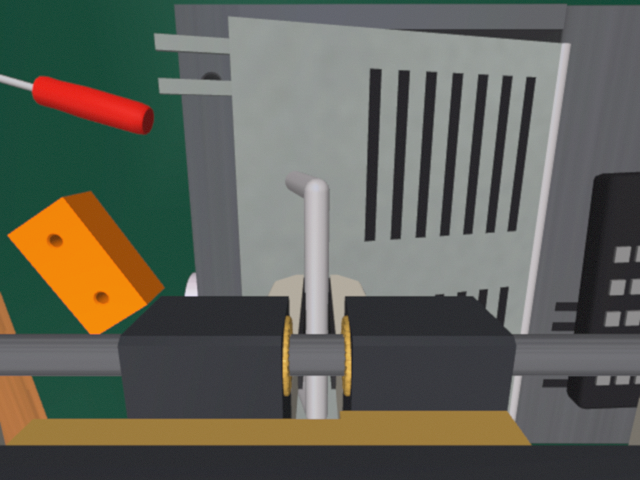

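jog_arm:
  dp:
    - [0.35,-0.68,0]
    - [0.84,-1.34,0]
    - [1.36,-1.97,0]
    - [1.91,-2.57,0]
    - [2.49,-3.14,0]
    - [3.1,-3.68,0]
    - [3.74,-4.19,0]
    - [3.74,-4.19,0]
  delta_rot:
    - [0,0,0]
    - [0,0,0]
    - [0,0,0]
    - [0,0,0]
    - [0,0,0]
    - [0,0,0]
    - [0,0,0]
    - [0,0,0]

```text
time_s: 22.05
position: [0.6131, -0.0265, 0.2289]
orientation: [-90.0, 0.1, -8.4]
contact_force: [-18.4, 1.4, 15.9]
finger_gap: 0.0087
```

Run:
```python
import numpy as np
for d in range(37,54,2):
    f=lambda d:(lambda t:np.array([-15*np.cos(t)+4.3*np.sin(t),-(15*np.sin(t)+4.3*np.cos(t))]))(np.radians(d))
    print(d,np.round(f(d)-f(37),2))
```

```text
37 [0. 0.]
39 [ 0.44 -0.32]
41 [ 0.89 -0.62]
43 [ 1.35 -0.91]
45 [ 1.83 -1.19]
47 [ 2.31 -1.44]
49 [ 2.8  -1.68]
51 [ 3.29 -1.9 ]
53 [ 3.8  -2.11]
```

jog_arm:
  dp:
    - [-0.15,-0.15,0]
    - [-0.15,-0.15,0]
    - [-0.15,-0.15,0]
  delta_rot:
    - [0,0,0]
    - [0,0,0]
    - [0,0,0]

```text
time_s: 22.42
position: [0.6123, -0.0264, 0.2283]
orientation: [-90.0, 0.1, -8.4]
contact_force: [-6.2, 0.2, 1.4]
finger_gap: 0.009
```

```bash
python3 look.py w18
python3 - <<'E'
from h import *
from workcell import viewer,env
print(env.observe()['contact_force'])
s=viewer.camera('side');crop(s,150,150,220,165,3,'pics/s3.png')
E
```

```text
22.425 [ 0.6123 -0.0264  0.2283] [-9.00e+01  6.00e-02 -8.41e+00] [0.6224 0.0404 0.3945] [-14.16   0.11  -8.47]
[-6.96776872  0.86423905  1.01947493]
```

View pics/w18.png

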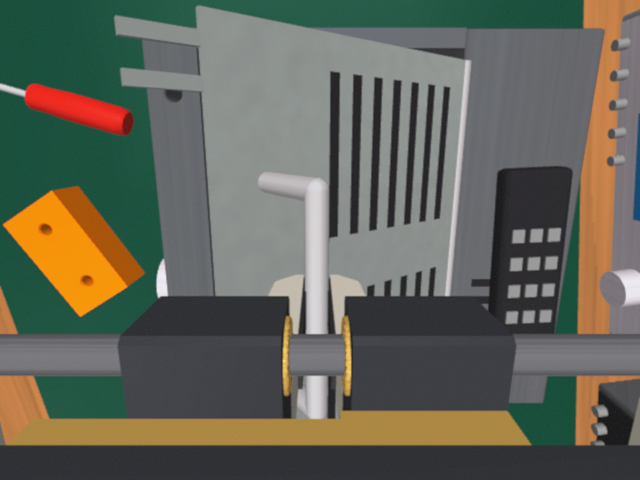

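View pics/s3.png

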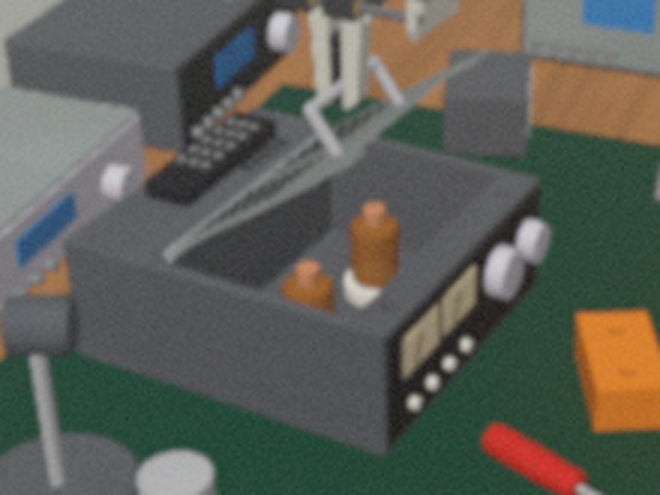

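jog_arm:
  dp:
    - [0.4,-0.33,0]
    - [0.85,-0.64,0]
    - [1.3,-0.93,0]
    - [1.77,-1.22,0]
    - [2.25,-1.48,0]
    - [2.72,-1.73,0]
    - [2.95,-1.83,0]
    - [2.95,-1.83,0]
    - [2.95,-1.83,0]
  delta_rot:
    - [0,0,0]
    - [0,0,0]
    - [0,0,0]
    - [0,0,0]
    - [0,0,0]
    - [0,0,0]
    - [0,0,0]
    - [0,0,0]
    - [0,0,0]

```text
time_s: 23.65
position: [0.6416, -0.0308, 0.2476]
orientation: [-90.0, 0.0, -8.4]
contact_force: [-9.8, 0.3, 7.4]
finger_gap: 0.009
```

```bash
python3 look.py w19
python3 - <<'E'
from h import *
from workcell import viewer,env
print(env.observe()['contact_force'])
s=viewer.camera('side');cv2.imwrite('pics/s4full.png',s);crop(s,150,130,220,165,3,'pics/s4.png')
E
```

```text
23.65 [ 0.6416 -0.0308  0.2476] [-9.001e+01  1.000e-02 -8.410e+00] [0.6515 0.0361 0.4138] [-14.16   0.06  -8.47]
[-8.36583745  0.98205194  6.91096583]
```

View pics/w19.png

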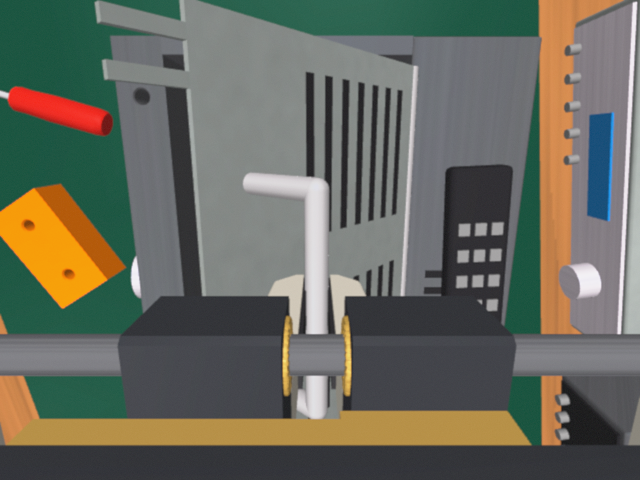

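View pics/s4.png

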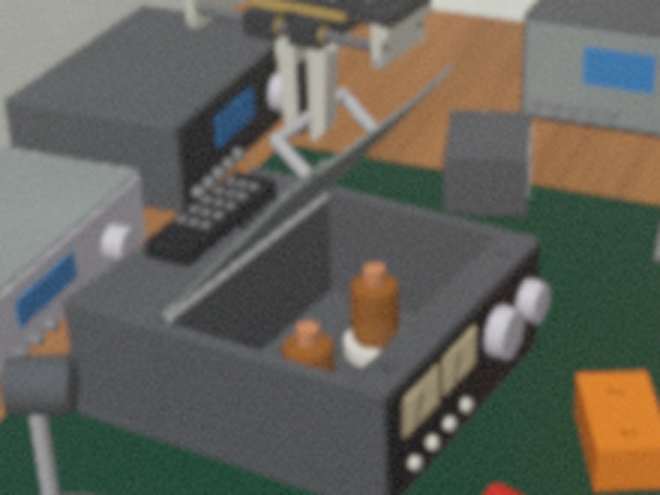

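Run:
```python
from h import *
import pickle
from workcell import viewer
p,st=pickle.load(open('w19.pkl','rb'));S=viewer.camera_params('side')
X,r=tri([(p,(316,188)),(S,(275.5/3-.5+150,139.5/3-.5+130))]);print(X,r)
d=X-np.array([.5171,-.0122,0]);ax=d[0]*.989-d[1]*.146-.1325-.06;h=X[2]-.12
print(ax,h,np.degrees(np.arctan2(h,-ax))-16, np.hypot(ax,h))
```

```text
[0.64797364 0.01886338 0.26535597] [array([-1.7,  1.3]), array([-0.3,  0. ])]
-0.06760121985867532 0.1453559688129072 49.058106425245654 0.16030683889316702
```

jog_arm:
  dp:
    - [0,0,0]
    - [0,0,0]
    - [0,0,0]
    - [0,0,0]
  delta_rot:
    - [0,0,0]
    - [0,0,0]
    - [0,0,0]
    - [0,0,0]

```text
time_s: 24.25
position: [0.6415, -0.0307, 0.2476]
orientation: [-90.0, 0.0, -8.4]
contact_force: [-8.0, 0.2, 6.9]
finger_gap: 0.0092
```

View pics/s4full.png

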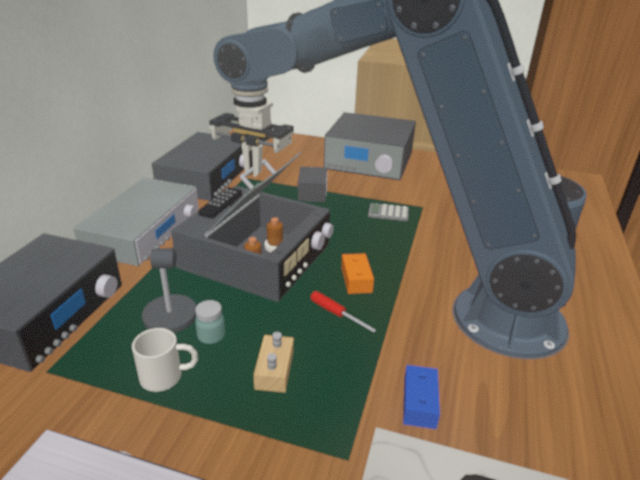

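The side view shows both screws seated in the wooden block at about (277,340) and (271,361). The cover is held open and all the bystanders are where they started.

```bash
python3 -c "
from workcell import env
print(env.job_done())"
```

```text
the job is handed in; nothing more can be done
None
```

I put both thumbscrews in the wooden block, then raised the cover by its handle and handed the job in at about 24 s with the gripper still holding it. No verdict came back, so the results below are my own checks.

- **Screws:** each stands head up in its own bore. Wrist and side pictures show both heads resting on the block.
- **Cover:** I worked out the angle two ways: 49.5° from the gripper's position, and 49.1° from the wrist and side pictures together. Over the last half second the gripper moved no more than 0.1 mm, holding about 11 N on the handle.
- **Bystanders:** in the final side picture they all look to be where they started. I judged this by eye and did not measure it.

**Disagreements:**
- The fixed cameras and the wrist camera differed by about 2 mm in y. I used the wrist camera for both picking and placing, so the error cancels.
- The handle's arc came out about 4–5 mm larger in radius than the stated 156 mm. That built up to about 24 N along the handle's radius during the lift, which I eased by moving the gripper outward before finishing.

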